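Hang the sample pail on the weighing stand

TASK

The sample pail is due for its hanging weight. With the pail still standing on the bench, swing its bail from lying flat up to upright, then hang the pail by the bail on the weighing stand's fork: wire across both prongs behind their upturned tips, red grip in the gap between them. Leave it hanging free, still and level, never tip it much on the way (the sample inside has settled), and do not disturb the beaker, the timer or the vial with the blue cap.

Things in the scene. Friction and masses are not known exactly. Their poses are not given: they have to be found in the camera images.
- pail: Loose closed steel pail, blue band, flat lid, about 0.45 kg; 91 mm high, radius 48 mm at the foot, 58 mm at the lid's rim. Origin: centre of its underside, z up. Its bail is hinged on two ears on the pail's y axis, 74 mm above the origin, and lies out to the pail's -x side, which at the start points to the robot's left (+y) or up to 0.45 rad from there back towards the robot.
- bail (a joint): Angle of the bail about the ear axis (pail's y): 0 lying level out to the pail's -x side, 1.571 upright above the lid, 3.14 level on the +x side. Starts at 0 to 0.25. The ears are slightly stiff: the bail (30 g) stays where it is left; about 0.6 N upwards at the grip turns it.
- bail_grip (a point): Centre of the bail's red grip, 82 mm from the ear axis: a cylinder 12 mm thick, 40 mm long, along the pail's y. Either side of it bare straight wire, 5 mm thick, runs to 50 mm from the centre, then bends to the ears. Bail upright: 156 mm above the pail's underside, 65 mm above its lid. Bail level: 24 mm outside the lid's rim, free underneath.
- stand: Fixed weighing stand: grey base plate 230 x 150 x 14 mm (70 mm before to 160 mm behind the origin), column 128 mm behind it, load cell bar on top (top 240 mm high, its end 60 mm behind the seat), white indicator at the -y side. Origin: on the bench right below the fork's seat. x from the prongs to the column, yawed 0.5 to 0.95 rad to the left; z up; prongs point to -x.
- fork_seat (a point): Where the middle of the hung bail's wire rests, midway between the prongs, 212 mm up; axes as the stand's. Prongs: level rods 8 mm thick, 32 mm either side (56 mm clear between), tops 2.5 mm below this point, running back 60 mm to a cross bar; tips turn up 8 to 25 mm before it, to 17 mm above it. Nothing above. The hung pail clears the base plate by 42 mm.
- beaker: Bystander: loose clear beaker, 53 mm wide, 71 mm high, origin under its centre.
- timer: Bystander: loose white timer lying flat, 66 x 66 x 18 mm, origin under its centre.
- blue_vial: Bystander: loose vial with a blue cap, 23 mm wide, 56 mm high, origin under its centre.

How it is judged:
On the way:
1. the bail is upright (within 0.35 rad) while the pail still stands on the bench (value of joint bail between 1.22 and 1.92 rad and height (world z) of pail below 0.006 m), for 0.2 s.
At the end, for the whole second after the job is handed in: Pail hangs still (<40 mm/s), over 40 mm above the bench, level within 0.26 rad, its weight on the stand, bail across both prongs behind the tips: grip centre within 9 mm sideways and 4 mm in height of the seat, 13 mm before to 52 mm behind it, square within 0.2 rad (x of bail_grip in the frame of fork_seat between -0.013 and 0.052 m and y of bail_grip in the frame of fork_seat between -0.009 and 0.009 m and z of bail_grip in the frame of fork_seat between -0.004 and 0.0045 m and angle between the y axis of bail_grip and the y axis of fork_seat, either way round below 0.2 rad and angle between pail's own z axis and vertical below 0.26 rad and contact force between pail and stand above 2 N and height (world z) of pail above 0.04 m and linear speed of pail below 0.04 m/s); the robot touches nothing.
It fails at once if the pail is tipped by more than 0.6 rad (34 degrees) (angle between pail's own z axis and vertical above 0.6 rad).
It fails at once if the beaker is moved by more than 15 mm (distance of beaker from where it was at the start of the episode above 0.015 m).
It fails at once if the timer is moved by more than 15 mm (distance of timer from where it was at the start of the episode above 0.015 m).
It fails at once if the blue-capped vial is moved by more than 15 mm (distance of blue_vial from where it was at the start of the episode above 0.015 m).
It also fails if it takes over 58 s, if anything falls off the work surface, if the arm or the gripper's body presses on something with over 40 N, if the wrist force passes 120 N, or if a joint passes its speed limit or range.

ROBOT

A 6-joint arm with a two-finger parallel gripper is mounted at the origin on a cart in front of the work surface, level with it; the furniture and walls round the work are solid. World frame = base frame: x ahead of the robot, y to its left, z up, the work surface at z = 0. Lengths are in m, angles in rad, forces in N, time in s.
With the tool pointing down it reaches from about 0.35 to 0.775 m from the base axis. Payload 7.3 kg.
Tool frame: the origin (TCP) lies at the centre of the arm's flange, where the gripper is bolted on; the fingertips stand 178 mm ahead of it and the grasp point (between the pads) lies 159 mm ahead of it; z points along the fingers, y is the line along which they close (so a half turn about z gives the same grasp; the last joint's range is limited). The gripper opens to 92 mm and grips with 3 to 60 N. Pads are 19 mm wide; open, the fingers measure 130 mm over their backs; the gripper's body (75 mm by 190 mm) begins 47 mm behind the grasp point.
Start: joints at [1.2, 0.342, 1.524, -0, 1.275, -0.146], TCP at [0.117, 0.512, 0.405] pointing down, gripper open.
Joint ranges: [-2.53, 2.53], [-0.77, 2.02], [0.04, 2.7], [-1, 4.14], [0.28, 2.66], [-3.11, 3.11]. Speed limits (rad/s): [2.57, 2.57, 3.14, 3.14, 3.14, 3.14].

INTERFACE

Orientations are given as [roll, pitch, yaw] about the fixed x, y, z axes, in that order (R = Rz(yaw) Ry(pitch) Rx(roll)).
In Python, from cell import robot gives the robot as it stands.
- The arm moves only by the shell command python3 drive.py 'ROWS' [OPENING] [FORCE]. ROWS is a JSON list of rows, 1 to 8 of them, each of 6 numbers: dx, dy, dz in m, then a rotation vector rx, ry, rz in rad; each row shifts and turns the commanded pose from where the row before left it, along the tool's axes as they then stand; what a row does not reach is not made up. A row lasts 1/12 s, in which the tool goes at most 0.0417 m and 0.125 rad, less where a joint would pass 70% of its speed; a pose out of reach is approached as far as the arm can. OPENING is the finger opening in m, set as the command begins (- or left out keeps the last). The fingers move at their own pace and stop on an object; FORCE is the grip in N (left out, the last holds). Time passes only in rows, so rows that do not move let the fingers close. It prints the time, the measured TCP pose, the force, the opening and the grip force at its end.
- robot.observe(): the state, without advancing time (a new reading comes with each control period).
- robot.read_camera(name): name is "scene" or "top" or "wrist"; returns a dict with "image" (384x512x3 uint8, red, green, blue), "fx", "fy", "cx", "cy" (pixels), "pose" (4x4, takes a point from camera to world coordinates). Camera axes: x right, y down, z forward; pixel columns grow to the right and rows downward; lengths in m; the calibration is good to about 2 mm. The wrist camera is an equidistant fisheye: a pixel r from the principal point sees the ray r / f radians off the axis. A picture is of the moment at which its call begins. There is no depth.
- robot.hand_in(): hands the job in; it is judged then, once.
The state is a dict: "time": time; "qpos": joint angles; "qvel": joint speeds; "joint_efforts": joint torques, N m; "tool_pos": TCP position; "tool_rot": TCP orientation; "contact_force": force on the tool from outside, world axes, zero at the start; "torque": the same for the moment, N m; "opening": finger opening in m; "grip_force": force on a finger pad.
Only numpy, scipy, OpenCV 4.12 (cv2) and the standard library are available. Lean on these libraries where they do the work, as an engineer would, in place of code of your own. Each camera call takes 0.05 s, during which the arm holds its last target. There are 200 camera calls.

## Working session

There is one attempt and no reset: what is moved stays moved. The work goes in short steps, Python scripts to look and compute and a shell command to move; the robot and the scene stay as the last step left them, time stands still between calls to the robot, and variables do not carry over. Pictures are saved under pics/ and viewed, at most 13 in all, crops included, and the job is handed in when it is done.

```bash
ls; mkdir -p pics; cat > h.py <<'E'
import numpy as np, cv2
from cell import robot
def snap(n,f):
    c=robot.read_camera(n); np.savez('pics/'+f+'.npz',**c); cv2.imwrite('pics/'+f+'.png',c['image'][:,:,::-1]); return c
def ray(c,u,v):
    d=np.array([(u-c['cx'])/c['fx'],(v-c['cy'])/c['fy'],1]); P=np.array(c['pose']); return P[:3,3],P[:3,:3]@d
def atz(c,u,v,z):
    o,d=ray(c,u,v); return o+d*(z-o[2])/d[2]
def proj(c,p):
    P=np.array(c['pose']); q=P[:3,:3].T@(np.array(p)-P[:3,3]); return c['fx']*q[0]/q[2]+c['cx'],c['fy']*q[1]/q[2]+c['cy']
E
python3 - <<'E'
from h import *
a=snap('top','top0'); b=snap('scene','sc0')
for c in(a,b): print(c['fx'],c['cx'],c['cy'],np.round(c['pose'],3).tolist())
print(robot.observe())
E
```

```text
cell.py
drive.py
pics
361.2108962898613 251.97700985870517 189.29373563543297 [[-0.065, -0.976, 0.209, 0.366], [-0.998, 0.064, -0.013, 0.008], [-0.001, -0.209, -0.978, 1.006], [0.0, 0.0, 0.0, 1.0]]
430.34593396600064 261.30069441474734 190.64576466312784 [[0.842, -0.377, 0.386, 0.176], [-0.54, -0.577, 0.613, -0.586], [-0.009, -0.724, -0.689, 0.825], [0.0, 0.0, 0.0, 1.0]]
{'time': 0.1, 'qpos': array([ 1.19999710e+00,  3.42656657e-01,  1.52490262e+00, -3.03305926e-05,
        1.27540500e+00, -1.45976456e-01]), 'qvel': array([-4.13608408e-04, -1.47288548e-03, -2.59825586e-03,  8.16901663e-05,
       -7.72169216e-04,  9.98085235e-04]), 'joint_efforts': array([ 6.00265193e-04, -4.32002342e+01, -2.44692868e+01,  7.19414349e-02,
        5.25392150e-02, -4.16217597e-05]), 'tool_pos': array([0.1169682 , 0.51168592, 0.40411901]), 'tool_rot': array([-3.14023140e+00, -1.70818050e-04,  2.91677861e+00]), 'contact_force': array([-0.16651145,  0.29172471, -0.21984485]), 'torque': array([-0.01555974,  0.02972218,  0.05614367]), 'grip_force': 0.0, 'opening': 0.09176891552543472}
```
```bash
python3 - <<'E'
import cv2
a=cv2.imread('pics/top0.png');b=cv2.imread('pics/sc0.png')
cv2.imwrite('pics/top0b.png',cv2.resize(a,(800,600),interpolation=cv2.INTER_CUBIC))
cv2.imwrite('pics/sc0b.png',cv2.resize(b,(800,600),interpolation=cv2.INTER_CUBIC))
E
```

View pics/top0b.png

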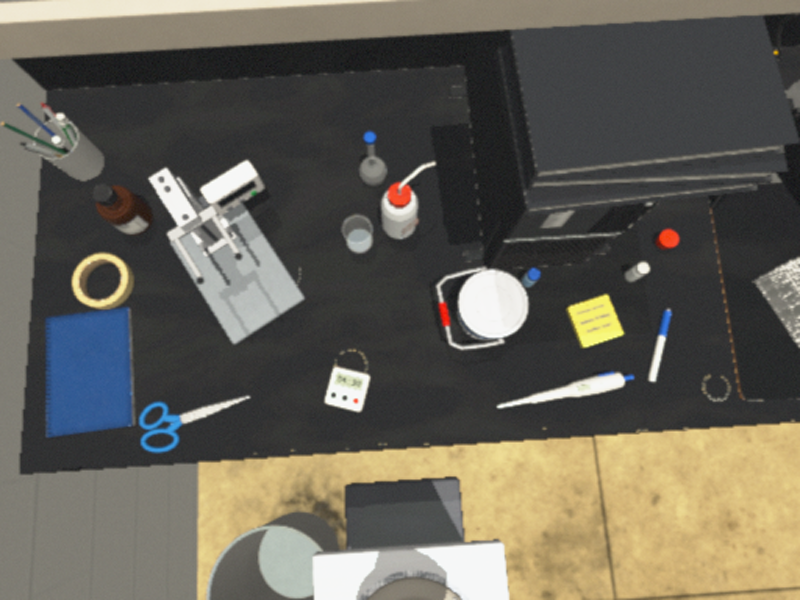

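View pics/sc0b.png

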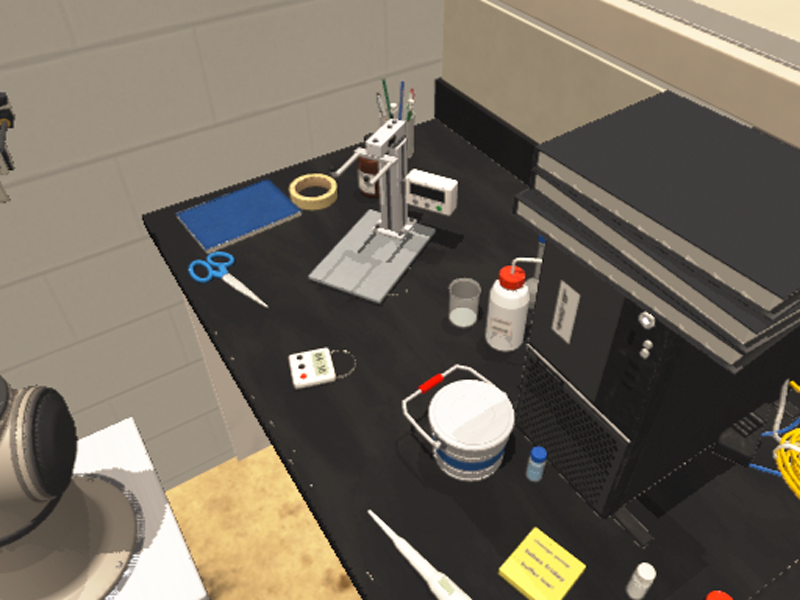

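The top view shows the pail lid at about (493,304), the red grip at (445,314), the vial at (531,276), the beaker at (357,233), the timer at (347,388) and the fork tips near (200,281) and (238,257), all in 800x600 pixels. The scene view agrees. Next I'll enlarge the pail and the fork.

```bash
python3 - <<'E'
import cv2, numpy as np
a=cv2.imread('pics/top0.png');b=cv2.imread('pics/sc0.png')
r=lambda i,x,y,w,h:cv2.resize(i[y:y+h,x:x+w],(400,400*h//w),interpolation=cv2.INTER_CUBIC)
# top pail 270..350 x 165..225 ; top fork 95..175 x 105..165+ ; scene fork 205..285; scene pail 250..330
A=np.hstack([r(a,270,160,80,60),r(a,95,125,80,60)]);B=np.hstack([r(b,205,80,80,60),r(b,250,228,100,75)])
cv2.imwrite('pics/crop1.png',np.vstack([A,B]))
E
```

```text
(no output)
```

View pics/crop1.png

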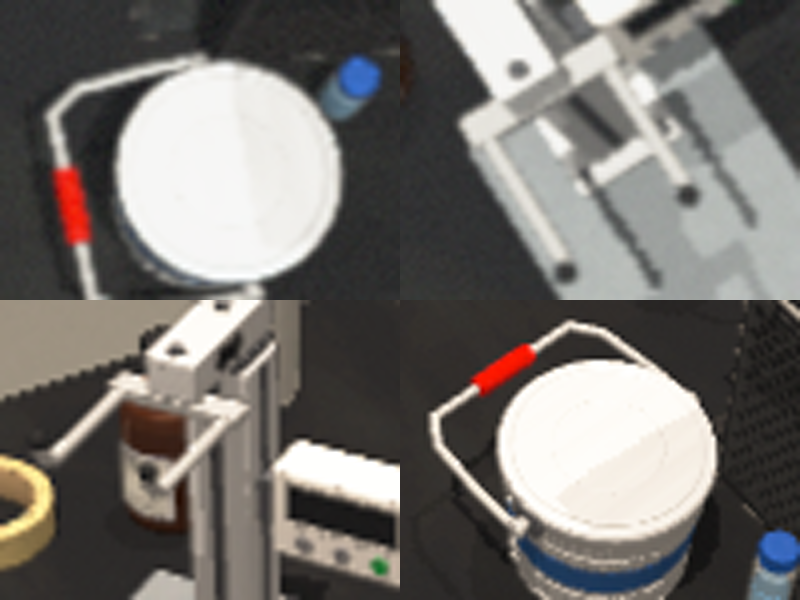

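Read off the crop:
- **Top view:** lid centre (228,172), grip (72,206) with ends (67,170) and (77,243), tips (565,272) and (688,195).
- **Scene view:** tips (40,452) and (150,472), grip (505,369), lid (607,450).

Next is triangulation.

```bash
cat > m.py <<'E'
from h import *
T=dict(np.load('pics/top0.npz'));S=dict(np.load('pics/sc0.npz'))
def px(u,v,ox,oy,s): return (u+.5)/s-.5+ox,(v+.5)/s-.5+oy
def tri(p,q):
    o1,d1=ray(T,*p);o2,d2=ray(S,*q)
    A=np.stack([d1,-d2],1);k=np.linalg.lstsq(A,o2-o1,rcond=None)[0]
    a,b=o1+k[0]*d1,o2+k[1]*d2;return (a+b)/2,np.linalg.norm(a-b)
E
python3 - <<'E'
from m import *
np.set_printoptions(precision=4,suppress=True)
tp=lambda u,v:px(u,v,270,160,5);tf=lambda u,v:px(u-400,v,95,125,5)
sf=lambda u,v:px(u,v-300,205,80,5);sp=lambda u,v:px(u-400,v-300,250,228,4)
print('lid',tri(tp(228,172),sp(607,450)),atz(T,*tp(228,172),.091),atz(S,*sp(607,450),.091))
print('lid width',atz(T,*tp(115,172),.091),atz(T,*tp(341,172),.091))
print('grip',tri(tp(72,206),sp(505,369)))
for z in(.074,.085,.094):print(atz(T,*tp(67,170),z),atz(T,*tp(77,243),z),atz(T,*tp(72,206),z),atz(S,*sp(505,369),z))
L,R=tri(tf(565,272),sf(40,452)),tri(tf(688,195),sf(150,472));print('tips',L,R,np.linalg.norm(L[0]-R[0]))
L,R=atz(T,*tf(565,272),.229),atz(T,*tf(688,195),.229);d=R-L;print(L,R,np.linalg.norm(d),'yaw',np.arctan2(d[0],-d[1]))
# back ends of prongs top
Lb,Rb=atz(T,*tf(487,140),.2095),atz(T,*tf(610,70),.2095);print(Lb,Rb,np.arctan2(*(Lb-L)[[1,0]]),np.arctan2(*(Rb-R)[[1,0]]))
for n,u,v,z in(('vial',533,272,.056),('beaker',357,222,.071),('timer',347,388,.018),('case',487,262,0),('case2',515,195,.3)):print(n,atz(T,u*.64,v*.64,z))
E
```

```text
lid (array([ 0.5383, -0.1666,  0.086 ]), np.float64(0.0010350759449130977)) [ 0.5378 -0.1658  0.091 ] [ 0.5353 -0.1693  0.091 ]
lid width [ 0.5417 -0.1076  0.091 ] [ 0.534  -0.2241  0.091 ]
grip (array([ 0.5279, -0.0854,  0.0762]), np.float64(2.1789292685295448e-05))
[ 0.5477 -0.0846  0.074 ] [ 0.5086 -0.0866  0.074 ] [ 0.5283 -0.0856  0.074 ] [ 0.529  -0.0839  0.074 ]
[ 0.5455 -0.0835  0.085 ] [ 0.5069 -0.0854  0.085 ] [ 0.5264 -0.0845  0.085 ] [ 0.5238 -0.0913  0.085 ]
[ 0.5438 -0.0826  0.094 ] [ 0.5055 -0.0845  0.094 ] [ 0.5248 -0.0836  0.094 ] [ 0.5196 -0.0973  0.094 ]
tips (array([0.5755, 0.2763, 0.2158]), np.float64(0.0019522102649998992)) (array([0.6062, 0.2181, 0.2244]), np.float64(6.534494680711896e-05)) 0.06637360772032762
[0.5729 0.2715 0.229 ] [0.6048 0.2169 0.229 ] 0.06329511562902364 yaw 0.5281110551745644
[0.6433 0.3145 0.2095] [0.6737 0.2578 0.2095] 0.5476856168431985 0.5367725597534124
vial [ 0.5947 -0.2483  0.056 ]
beaker [0.7007 0.0514 0.071 ]
timer [0.419  0.0868 0.018 ]
case [ 0.6327 -0.1809  0.    ]
case2 [ 0.6425 -0.1709  0.3   ]
```

Heights, widths and the prong spacing agree with the given sizes. The pail stands at (0.538,-0.167). The bail is nearly flat along u=(-0.08,0.997), with its grip at (0.528,-0.0855,0.076). The fork seat is near (0.609,0.2565), yaw 0.535.

The rim leaves too little room for a vertical finger, so I'll scoop under the grip with the tool tilted 45°. At 45° the tool lines up with the bail, so I can close there and swing both upright together.

```bash
cat > g.py <<'E'
from h import *
from scipy.spatial.transform import Rotation as Ro
np.set_printoptions(precision=4,suppress=True)
def state():
    s=robot.observe(); return s,np.array(s['tool_pos']),Ro.from_euler('xyz',s['tool_rot'])
def frame(ang,th=0.):  # tool y (closing) azimuth when vertical, tilt th pointing away from it
    u=np.array([np.cos(ang),np.sin(ang),0]);z=np.array([0,0,1.])
    d=-u*np.sin(th)-z*np.cos(th); y=u*np.cos(th)-z*np.sin(th); return np.stack([np.cross(y,d),y,d],1)
def go(grasp,R):  # needed shift (tool axes now) and rotvec (tool axes)
    s,p,r=state(); t=np.array(grasp)-.159*R[:,2]
    print('shift in tool axes now',r.inv().apply(t-p),'after turn',R.T@(t-p),'rotvec',(r.inv()*Ro.from_matrix(R)).as_rotvec(),'t',round(s['time'],2),'TCP tgt',t)
E
python3 drive.py '[[0,0,0,0,0,-0.1],[0,0,0,0,0,-0.1],[0,0,0,0,0,-0.105]]' 0.08 10
python3 - <<'E'
from g import *
G=np.array([.528,-.0855,.076]);R=frame(1.651,np.pi/4);n=-R[:,1];d=R[:,2]
go(G+.026*n-.08*d,R)
E
```

```text
time: 0.35
tool_pos: [0.117, 0.5117, 0.4043]
tool_rot: [-3.141, -0.0, -3.057]
contact_force: [-0.1, 0.7, -1.2]
opening: 0.0806
grip_force: 0.0
shift in tool axes now [-0.3596 -0.4793  0.1412] after turn [-0.3619 -0.2381  0.4374] rotvec [0.7846 0.0015 0.0048] t 0.35 TCP tgt [0.5159 0.0646 0.2634]
```

```bash
R='-0.0225,-0.03,0.002,0,0,0'
python3 drive.py '[[-0.0225,-0.03,0.002,0,0,0],[-0.0225,-0.03,0.002,0,0,0],[-0.0225,-0.03,0.002,0,0,0],[-0.0225,-0.03,0.002,0,0,0],[-0.0225,-0.03,0.002,0,0,0],[-0.0225,-0.03,0.002,0,0,0],[-0.0225,-0.03,0.002,0,0,0],[-0.0225,-0.03,0.002,0,0,0]]' | tail -5 >/dev/null
python3 drive.py '[[-0.0225,-0.03,0.002,0,0,0],[-0.0225,-0.03,0.002,0,0,0],[-0.0225,-0.03,0.002,0,0,0],[-0.0225,-0.03,0.002,0,0,0],[-0.0225,-0.03,0.002,0,0,0],[-0.0225,-0.03,0.002,0,0,0],[-0.0225,-0.03,0.002,0,0,0],[-0.0225,-0.03,0.002,0,0,0]]' | tail -5 >/dev/null
python3 drive.py '[[0,0,0,0.1,0,0],[0,0,0,0.1,0,0],[0,0,0,0.1,0,0],[0,0,0,0.1,0,0],[0,0,0,0.1,0,0],[0,0,0,0.1,0,0],[0,0,0,0.1,0,0],[0,0,0,0.085,0,0]]'
python3 - <<'E'
from g import *
G=np.array([.528,-.0855,.076]);R=frame(1.651,np.pi/4);n=-R[:,1];d=R[:,2]
go(G+.026*n-.08*d,R);print(robot.observe()['qpos'])
E
```

```text
time: 2.35
tool_pos: [0.5143, 0.0624, 0.3725]
tool_rot: [-2.352, -0.0, -3.061]
contact_force: [-0.2, -0.4, -1.1]
opening: 0.0801
grip_force: 0.0
shift in tool axes now [-0.0019  0.0789  0.0753] after turn [-0.0018  0.0786  0.0757] rotvec [-0.0044  0.0004  0.0005] t 2.35 TCP tgt [0.5159 0.0646 0.2634]
[ 0.1647  0.4242  1.6159 -0.8242  1.3023 -1.1727]
```

```bash
python3 drive.py '[[-0.001,0.026,0.025,0,0,0],[-0.001,0.026,0.025,0,0,0],[0,0.0265,0.0255,0,0,0],[0,0,0.03,0,0,0],[0,0,0.015,0,0,0],[0,0,0,0,0,0]]'
python3 - <<'E'
from g import *
G=np.array([.528,-.0855,.076]);R=frame(1.651,np.pi/4);n=-R[:,1];d=R[:,2]
go(G+.026*n,R)
c=snap('scene','sc1');i=c['image'][150:330,180:420,::-1];i=cv2.resize(i,(800,600))
w=snap('wrist','w1')['image'][:,:,::-1]
cv2.imwrite('pics/sc1b.png',np.hstack([cv2.resize(c['image'][170:320,220:370,::-1],(400,400),interpolation=cv2.INTER_CUBIC),cv2.resize(w,(400,300))[:300].copy() if 0 else cv2.copyMakeBorder(cv2.resize(w,(400,300)),0,100,0,0,cv2.BORDER_CONSTANT)]))
E
```

```text
time: 2.85
tool_pos: [0.5178, 0.0314, 0.229]
tool_rot: [-2.357, -0.006, -3.063]
contact_force: [-0.2, -0.8, -0.2]
opening: 0.0798
grip_force: 0.0
shift in tool axes now [-0.0009 -0.0008  0.0321] after turn [-0.0008 -0.0008  0.0321] rotvec [ 0.0006 -0.0057  0.0031] t 2.85 TCP tgt [0.5205 0.0082 0.2068]
```

View pics/sc1b.png

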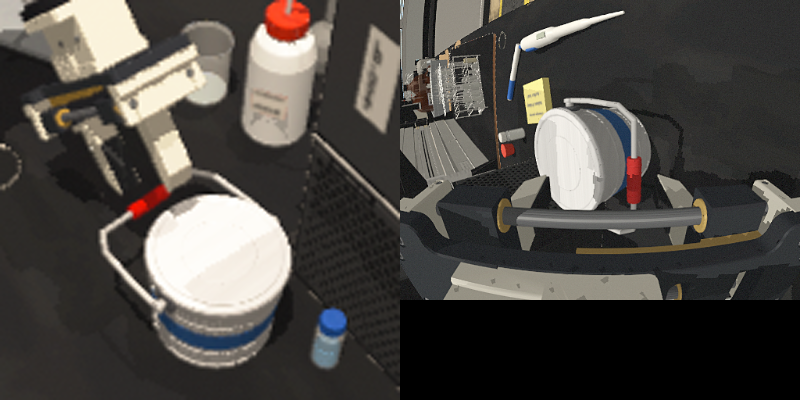

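The fingers straddle the red grip: in the wrist view the lower finger is at (665,190), the grip at (633,185) and the upper finger at (520,205), clear of the lid. Next I'll go in, scoop the bail up and close on it.

```bash
python3 drive.py '[[0,0,0.016,0,0,0],[0,0,0.016,0,0,0],[0,-0.008,-0.005,0,0,0],[0,-0.008,-0.006,0,0,0],[0,-0.008,-0.006,0,0,0],[0,-0.008,-0.006,0,0,0],[0,0,0,0,0,0]]'
python3 drive.py '[[0,0,0,0,0,0],[0,0,0,0,0,0],[0,0,0,0,0,0],[0,0,0,0,0,0],[0,0,0,0,0,0],[0,0,0,0,0,0],[0,0,0,0,0,0],[0,0,0,0,0,0]]' 0 6
python3 - <<'E'
from g import *
c=snap('scene','sc2')
w=snap('wrist','w2')['image'][:,:,::-1]
cv2.imwrite('pics/sc2b.png',np.hstack([cv2.resize(c['image'][170:320,220:370,::-1],(400,400),interpolation=cv2.INTER_CUBIC),cv2.resize(w[60:300,100:340],(400,400))]))
E
```

```text
time: 3.53
tool_pos: [0.5225, 0.0045, 0.2525]
tool_rot: [-2.357, 0.004, -3.062]
contact_force: [1.0, -1.0, 0.6]
opening: 0.08
grip_force: 0.0
time: 4.2
tool_pos: [0.5218, 0.0044, 0.249]
tool_rot: [-2.358, -0.001, -3.063]
contact_force: [0.2, 0.6, -0.9]
opening: 0.0312
grip_force: 0.3
```

View pics/sc2b.png

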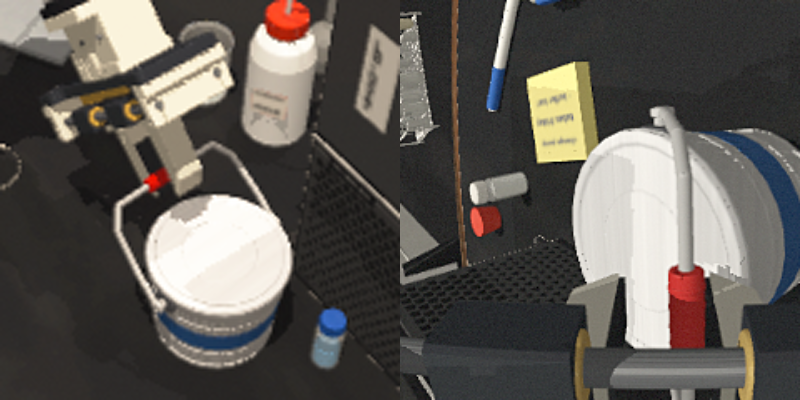

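The bail has come up on the lower finger to about 35° and the fingers are still closing. I'll let them finish.

```bash
python3 drive.py '[[0,0,0,0,0,0],[0,0,0,0,0,0],[0,0,0,0,0,0],[0,0,0,0,0,0],[0,0,0,0,0,0],[0,0,0,0,0,0]]' 0 6
python3 - <<'E'
from g import *
s,p,r=state();g=r.apply([0,0,.159])+p;E=np.array([.5375,-.167,.074]);print(g,g-E,np.linalg.norm((g-E)[1:]))
for a in(1.2,1.571):
  R=frame(1.651,1.571-a);u=np.array([-.08,.997,0]);print(a);go(E+.082*(u*np.cos(a)+np.array([0,0,np.sin(a)])),R)
E
```

```text
time: 4.8
tool_pos: [0.5218, 0.0044, 0.2491]
tool_rot: [-2.358, -0.001, -3.062]
contact_force: [0.9, 0.7, -0.7]
opening: 0.0121
grip_force: 6.0
[ 0.5306 -0.1075  0.1365] [-0.0069  0.0595  0.0625] 0.0862912296489544
1.2
shift in tool axes now [-0.0019 -0.095   0.0247] after turn [-0.0019 -0.0969 -0.0154] rotvec [-0.4124 -0.0016 -0.0003] t 4.8 TCP tgt [ 0.5305 -0.0799  0.2986]
1.571
shift in tool axes now [-0.002  -0.1684  0.0748] after turn [-0.0019 -0.1721 -0.0659] rotvec [-0.7834 -0.0015 -0.0006] t 4.8 TCP tgt [ 0.5375 -0.167   0.315 ]
```

```bash
python3 drive.py '[[0,-0.0118,0.0003,-0.049,0,0],[0,-0.0118,0.0003,-0.049,0,0],[0,-0.0118,0.0003,-0.049,0,0],[0,-0.0118,0.0003,-0.049,0,0],[0,-0.0118,0.0003,-0.049,0,0],[0,-0.0118,0.0003,-0.049,0,0],[0,-0.0118,0.0003,-0.049,0,0],[0,-0.0118,0.0003,-0.049,0,0]]'
python3 drive.py '[[0,-0.0118,0.0003,-0.049,0,0],[0,-0.0118,0.0003,-0.049,0,0],[0,-0.0118,0.0003,-0.049,0,0],[0,-0.0118,0.0003,-0.049,0,0],[0,-0.0118,0.0003,-0.049,0,0],[0,-0.0118,0.0003,-0.049,0,0],[0,-0.0118,0.0003,-0.049,0,0],[0,-0.0118,0.0003,-0.049,0,0]]'
python3 drive.py '[[0,0,0,0,0,0],[0,0,0,0,0,0],[0,0,0,0,0,0],[0,0,0,0,0,0]]'
python3 - <<'E'
from g import *
go([.5375,-.167,.156],frame(1.651))
c=snap('scene','sc3');t=snap('top','top3')
cv2.imwrite('pics/sc3b.png',np.hstack([cv2.resize(c['image'][140:320,220:400,::-1],(400,400),interpolation=cv2.INTER_CUBIC),cv2.resize(t['image'][120:270,220:370,::-1],(400,400))]))
E
```

```text
time: 5.47
tool_pos: [0.5281, -0.074, 0.3015]
tool_rot: [-2.752, -0.0, -3.062]
contact_force: [0.5, -0.6, -1.8]
opening: 0.0118
grip_force: 6.0
time: 6.13
tool_pos: [0.5357, -0.166, 0.3201]
tool_rot: [3.14, 0.001, -3.062]
contact_force: [2.6, 0.7, 2.0]
opening: 0.0116
grip_force: 6.0
time: 6.47
tool_pos: [0.5356, -0.1648, 0.3199]
tool_rot: [-3.14, 0.0, -3.062]
contact_force: [2.4, -0.8, 4.6]
opening: 0.0117
grip_force: 6.0
shift in tool axes now [-0.0017 -0.0024  0.0049] after turn [-0.0017 -0.0024  0.0049] rotvec [-0.0014  0.0005 -0.0008] t 6.47 TCP tgt [ 0.5375 -0.167   0.315 ]
```

View pics/sc3b.png

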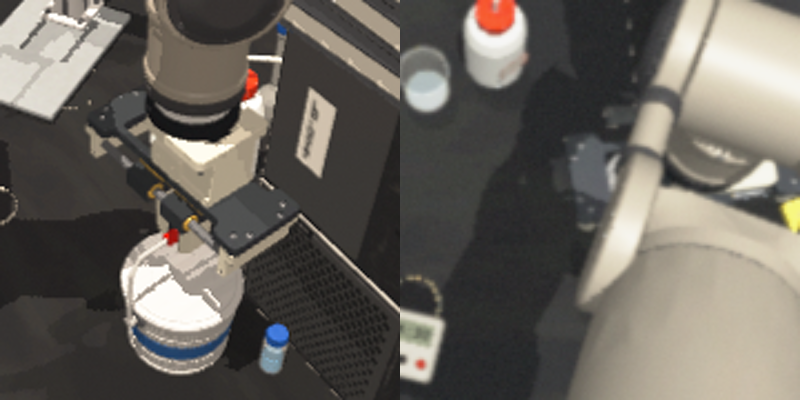

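The bail is upright above the lid and the pail still stands on the bench at about (180,320) in the crop. I'll grip firmly, lift, and read the weight.

```bash
python3 drive.py '[[0,0,0,0,0,0],[0,0,0,0,0,0],[0,0,0,0,0,0],[0,0,0,0,0,0]]' 0 30
python3 drive.py '[[0,0,-0.004,0,0,0],[0,0,-0.008,0,0,0],[0,0,-0.012,0,0,0],[0,0,-0.015,0,0,0],[0,0,-0.015,0,0,0],[0,0,-0.015,0,0,0],[0,0,-0.012,0,0,0],[0,0,-0.006,0,0,0]]'
python3 drive.py '[[0,0,0,0,0,0],[0,0,0,0,0,0],[0,0,0,0,0,0],[0,0,0,0,0,0]]'
python3 - <<'E'
from g import *
u=np.array([np.cos(.535),np.sin(.535),0]);seat=np.array([.609,.2565,.212])
go(seat-.14*u+[0,0,.033],frame(.535))
E
```

```text
time: 6.9
tool_pos: [0.5357, -0.1646, 0.3198]
tool_rot: [-3.14, 0.0, -3.062]
contact_force: [4.0, 0.2, 6.1]
opening: 0.011
grip_force: 30.0
time: 7.57
tool_pos: [0.5352, -0.1649, 0.4072]
tool_rot: [3.141, -0.002, -3.062]
contact_force: [0.7, -1.0, -5.6]
opening: 0.0109
grip_force: 30.0
time: 7.9
tool_pos: [0.5352, -0.1652, 0.405]
tool_rot: [3.14, -0.003, -3.063]
contact_force: [-1.2, -0.4, -4.2]
opening: 0.0109
grip_force: 30.0
shift in tool axes now [0.0189 0.3529 0.0017] after turn [0.3252 0.1384 0.001 ] rotvec [-0.0002 -0.0039  1.1148] t 7.9 TCP tgt [0.4886 0.1851 0.404 ]
```

```bash
python3 drive.py '[[0.0005,0.01,0,0,0,0],[0.001,0.018,0,0,0,0],[0.0013,0.025,0,0,0,0],[0.0013,0.025,0,0,0,0],[0.0013,0.025,0,0,0,0],[0.0013,0.025,0,0,0,0],[0.0013,0.025,0,0,0,0],[0.0013,0.025,0,0,0,0]]' >/dev/null
python3 drive.py '[[0.0013,0.025,0,0,0,0],[0.0013,0.025,0,0,0,0],[0.0013,0.025,0,0,0,0],[0.0013,0.025,0,0,0,0],[0.0013,0.025,0,0,0,0],[0.0013,0.025,0,0,0,0],[0.001,0.017,0,0,0,0],[0.0005,0.008,0,0,0,0]]'
python3 drive.py '[[0,0,0,0,0,0.05],[0,0,0,0,0,0.08],[0,0,0,0,0,0.1],[0,0,0,0,0,0.1],[0,0,0,0,0,0.1],[0,0,0,0,0,0.1],[0,0,0,0,0,0.1],[0,0,0,0,0,0.1]]' >/dev/null
python3 drive.py '[[0,0,0,0,0,0.1],[0,0,0,0,0,0.1],[0,0,0,0,0,0.08],[0,0,0,0,0,0.06],[0,0,0,0,0,0.045],[0,0,0,0,0,0],[0,0,0,0,0,0],[0,0,0,0,0,0]]'
python3 - <<'E'
from g import *
u=np.array([np.cos(.535),np.sin(.535),0]);seat=np.array([.609,.2565,.212])
go(seat-.14*u+[0,0,.033],frame(.535))
s,p,r=state();g=p+r.apply([0,0,.159])
c=snap('scene','sc4');t=snap('top','top4');print(proj(c,g),proj(t,g),g)
cv2.imwrite('pics/sc4b.png',np.hstack([cv2.resize(c['image'][90:250,150:310,::-1],(400,400),interpolation=cv2.INTER_CUBIC),cv2.resize(t['image'][100:260,80:240,::-1],(400,400))]))
E
```

```text
time: 9.23
tool_pos: [0.488, 0.1876, 0.4061]
tool_rot: [3.14, -0.002, -3.06]
contact_force: [0.3, 0.5, -5.2]
opening: 0.0111
grip_force: 30.0
time: 10.57
tool_pos: [0.4889, 0.185, 0.4063]
tool_rot: [-3.141, -0.001, 2.107]
contact_force: [-0.2, 0.8, -4.6]
opening: 0.0109
grip_force: 30.0
shift in tool axes now [ 0.0003 -0.0002  0.0023] after turn [ 0.0003 -0.0002  0.0023] rotvec [-0.0011 -0.001   0.001 ] t 10.57 TCP tgt [0.4886 0.1851 0.404 ]
(np.float64(197.11964384186015), np.float64(128.01654450793907)) (np.float64(165.32208700233917), np.float64(212.84972092692988)) [0.4887 0.185  0.2473]
```

View pics/sc4b.png

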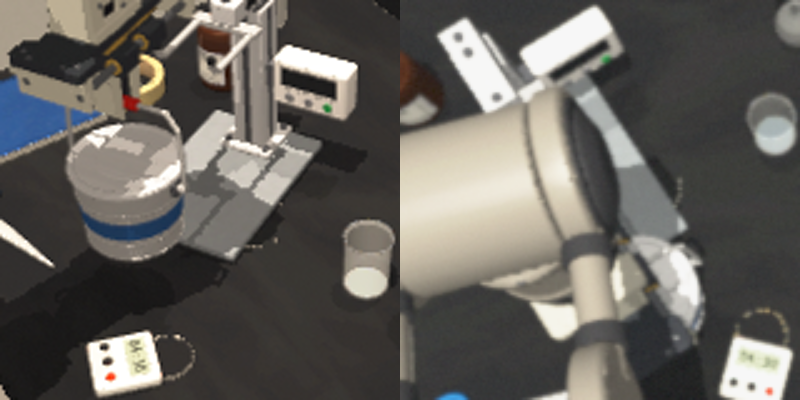

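The pail hangs level ahead of the fork, with its lid ellipse around (127,160) in the crop. I'll overlay model points to measure any offset of the grip in the fingers.

```bash
cat >> h.py <<'E'
def projw(c,p):
    P=np.array(c['pose']); q=P[:3,:3].T@(np.array(p)-P[:3,3]); r=np.hypot(q[0],q[1]); a=np.arctan2(r,q[2])
    return c['fx']*a*q[0]/r+c['cx'],c['fy']*a*q[1]/r+c['cy']
E
python3 - <<'E'
from g import *
s,p,r=state();g=p+r.apply([0,0,.159]);R=r.as_matrix()
c=snap('scene','sc5');w=snap('wrist','w5')
def crop(c,pr,x,y,sz,pts):
    k=400/sz;i=cv2.resize(c['image'][y:y+sz,x:x+sz,::-1],(400,400),interpolation=cv2.INTER_CUBIC)
    for q in pts:
        u,v=pr(c,q);cv2.circle(i,(int((u-x+.5)*k-.5),int((v-y+.5)*k-.5)),2,(0,255,0),1)
    return i
X=R[:,0];G=g-[0,0,.005]
pts=[G+X*.02,G-X*.02,G+X*.05,G-X*.05]+[G-[0,0,.065]+.058*(np.cos(a)*X+np.sin(a)*R[:,1]) for a in np.arange(0,6.28,.4)]
us=[projw(w,q) for q in pts[:4]];print(us)
cv2.imwrite('pics/sc5b.png',np.hstack([crop(c,proj,165,110,75,pts),crop(w,projw,int(us[0][0]/2+us[1][0]/2)-100,min(184,int(us[0][1]/2+us[1][1]/2)-100),200,pts)]))
E
```

```text
[(np.float64(258.0256946427641), np.float64(220.4036012507367)), (np.float64(257.97366571572184), np.float64(282.38303570646144)), (np.float64(258.0737930282785), np.float64(164.6767925192833)), (np.float64(257.94332559878495), np.float64(319.42817727481435))]
```

View pics/sc5b.png

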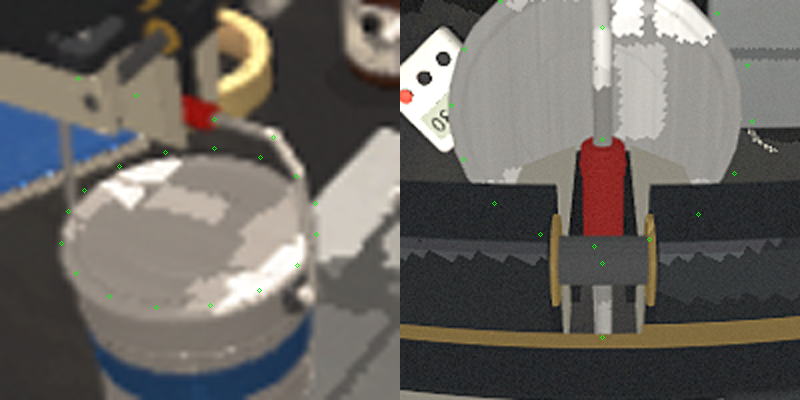

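The model points fall on the wire bend, the grip end and the rim, so the grip is centred in the fingers with its centre 5 mm below the grasp point. Next I'll advance along the fork with the wire about 11 mm above the tips.

```bash
python3 drive.py '[[0,0.008,0,0,0,0],[0,0.014,0,0,0,0],[0,0.018,0,0,0,0],[0,0.018,0,0,0,0],[0,0.018,0,0,0,0],[0,0.018,0,0,0,0],[0,0.018,0,0,0,0],[0,0.018,0,0,0,0]]'
python3 drive.py '[[0,0.013,0,0,0,0],[0,0.008,0,0,0,0],[0,0,0,0,0,0],[0,0,0,0,0,0],[0,0,0,0,0,0],[0,0,0,0,0,0]]'
python3 - <<'E'
from g import *
u=np.array([np.cos(.535),np.sin(.535),0]);seat=np.array([.609,.2565,.212])
s,p,r=state();g=p+r.apply([0,0,.159]);R=r.as_matrix();X=R[:,0];G=g-[0,0,.005];v=np.array([-u[1],u[0],0])
print('grip in seat frame',(G-seat)@u,(G-seat)@v,G[2]-.212)
c=snap('scene','sc6');w=snap('wrist','w6')
def crop(c,pr,x,y,sz,pts):
    k=400/sz;i=cv2.resize(c['image'][y:y+sz,x:x+sz,::-1],(400,400),interpolation=cv2.INTER_CUBIC)
    for q in pts:
        a,b=pr(c,q);cv2.circle(i,(int((a-x+.5)*k-.5),int((b-y+.5)*k-.5)),2,(0,255,0),1)
    return i
pts=[G+X*.05,G-X*.05]+[seat+e*.032*v-.022*u+[0,0,.017] for e in(1,-1)]+[seat+e*.032*v+.01*u-[0,0,.0025] for e in(1,-1)]
a,b=proj(c,G)
cv2.imwrite('pics/sc6b.png',np.hstack([crop(c,proj,int(a)-45,int(b)-45,90,pts),crop(w,projw,158,134,200,pts)]))
E
```

```text
time: 11.43
tool_pos: [0.602, 0.2521, 0.4059]
tool_rot: [-3.141, -0.001, 2.106]
contact_force: [0.3, -0.3, -3.7]
opening: 0.0114
grip_force: 30.0
time: 11.93
tool_pos: [0.6186, 0.2619, 0.4064]
tool_rot: [-3.14, -0.001, 2.106]
contact_force: [0.7, -0.3, -4.8]
opening: 0.0109
grip_force: 30.0
grip in seat frame 0.01084684688101582 -8.557485972757618e-05 0.03035511802458321
```

View pics/sc6b.png

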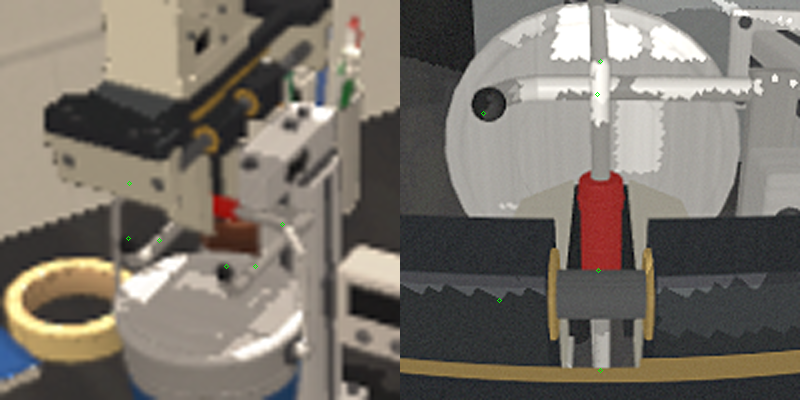

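The black tips sit where predicted: (489,104) against (483,113) in the wrist view, and (224,272) against (226,266) in the scene view. The wire is behind and above them. The wrist view puts the fork about 2 mm further along tool +x, so I'll shift by 2 mm and lower while watching the force.

```bash
python3 drive.py '[[0.002,0,0,0,0,0],[0,0,0.006,0,0,0],[0,0,0.008,0,0,0],[0,0,0.008,0,0,0],[0,0,0.003,0,0,0],[0,0,0,0,0,0],[0,0,0,0,0,0],[0,0,0,0,0,0]]'
for i in 1 2 3; do python3 drive.py '[[0,0,0.001,0,0,0],[0,0,0.001,0,0,0],[0,0,0,0,0,0],[0,0,0,0,0,0],[0,0,0,0,0,0]]' | grep -E 'pos|contact'; done
```

```text
time: 12.7
tool_pos: [0.618, 0.2638, 0.3816]
tool_rot: [-3.141, -0.001, 2.106]
contact_force: [-0.1, 0.4, -4.0]
opening: 0.0108
grip_force: 30.0
tool_pos: [0.6179, 0.2638, 0.3794]
contact_force: [0.6, 0.4, -4.5]
tool_pos: [0.6179, 0.2638, 0.3773]
contact_force: [0.0, 0.1, -5.6]
tool_pos: [0.6179, 0.2638, 0.3755]
contact_force: [0.5, -0.7, -2.2]
```

```bash
python3 drive.py '[[0,0,0.001,0,0,0],[0,0,0,0,0,0],[0,0,0,0,0,0],[0,0,0,0,0,0],[0,0,0,0,0,0]]' 0 8| grep -E 'pos|contact'
python3 drive.py '[[0,0,0.0005,0,0,0],[0,0,0,0,0,0],[0,0,0,0,0,0],[0,0,0,0,0,0],[0,0,0,0,0,0]]' | grep -E 'pos|contact'
python3 - <<'E'
from g import *
w=snap('wrist','w7');c=snap('scene','sc7')
f=lambda i:cv2.resize(i[:,:,::-1],(400,400),interpolation=cv2.INTER_CUBIC)
cv2.imwrite('pics/sc7b.png',np.hstack([f(c['image'][95:185,180:270]),f(w['image'][110:310,158:358])]))
E
```

```text
tool_pos: [0.6179, 0.2638, 0.3752]
contact_force: [-1.3, -1.0, 6.3]
tool_pos: [0.6179, 0.2638, 0.3751]
contact_force: [-2.6, -1.3, 7.0]
```

View pics/sc7b.png

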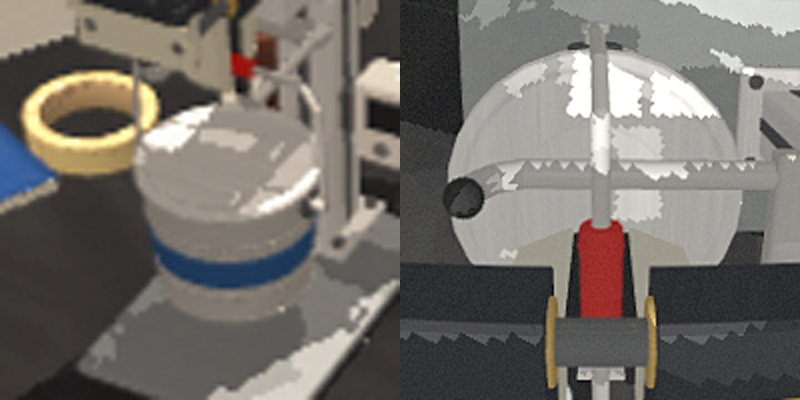

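The wire lies on the prong behind the black tip at (462,198). The gap from the red grip to the prong is about 12.7 mm, against 12 mm expected, and the stand carries the load. I'll open slightly, since the cross bar is close, and withdraw straight up.

```bash
python3 drive.py '[[0,0,0,0,0,0],[0,0,0,0,0,0],[0,0,0,0,0,0],[0,0,0,0,0,0],[0,0,0,0,0,0],[0,0,0,0,0,0]]' 0.026
python3 drive.py '[[0,0,-0.004,0,0,0],[0,0,-0.006,0,0,0],[0,0,-0.01,0,0,0],[0,0,-0.015,0,0,0],[0,0,-0.02,0,0,0],[0,0,-0.025,0,0,0],[0,0,-0.025,0,0,0],[0,0,-0.025,0,0,0]]'
python3 drive.py '[[0,-0.03,0,0,0,0],[0,-0.03,0,0,0,0],[0,-0.03,0,0,0,0],[0,-0.03,0,0,0,0],[0,0,0,0,0,0],[0,0,0,0,0,0],[0,0,0,0,0,0],[0,0,0,0,0,0]]'
python3 drive.py '[[0,0,0,0,0,0],[0,0,0,0,0,0],[0,0,0,0,0,0],[0,0,0,0,0,0],[0,0,0,0,0,0],[0,0,0,0,0,0],[0,0,0,0,0,0],[0,0,0,0,0,0]]' >/dev/null
python3 - <<'E'
from g import *
w=snap('wrist','w8');c=snap('scene','sc8')
f=lambda i:cv2.resize(i[:,:,::-1],(400,400),interpolation=cv2.INTER_CUBIC)
cv2.imwrite('pics/sc8b.png',np.hstack([f(c['image'][75:195,170:290]),f(w['image'][0:300,106:406])]))
E
```

```text
time: 15.38
tool_pos: [0.6179, 0.2638, 0.3735]
tool_rot: [-3.14, -0.001, 2.106]
contact_force: [0.3, 0.1, -0.3]
opening: 0.0262
grip_force: 0.0
time: 16.05
tool_pos: [0.6176, 0.2636, 0.5064]
tool_rot: [3.141, -0.001, 2.106]
contact_force: [1.0, 0.7, -0.3]
opening: 0.0262
grip_force: 0.0
time: 16.72
tool_pos: [0.5156, 0.2029, 0.5044]
tool_rot: [3.141, -0.001, 2.106]
contact_force: [0.4, -0.5, 0.5]
opening: 0.0262
grip_force: 0.0
```

View pics/sc8b.png

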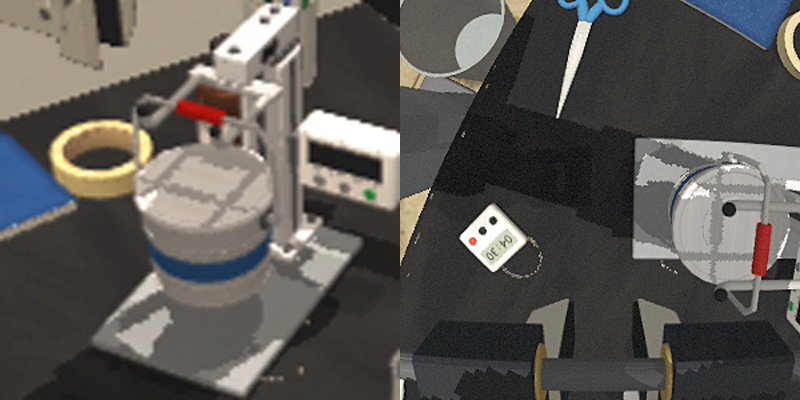

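The pail hangs level on both prongs, with the red grip at (762,248) midway between the tips at (728,208) and (721,295). I'll let it settle, check that it is still, and hand in.

```bash
for i in 1 2 3; do python3 drive.py '[[0,0,0,0,0,0],[0,0,0,0,0,0],[0,0,0,0,0,0],[0,0,0,0,0,0],[0,0,0,0,0,0],[0,0,0,0,0,0],[0,0,0,0,0,0],[0,0,0,0,0,0]]' >/dev/null; done
python3 - <<'E'
from h import *
f=[robot.read_camera('scene')['image'][90:180,205:265].astype(float) for _ in range(6)]
m=[np.abs(f[i]-f[0]).mean() for i in range(1,6)];print(m)
if max(m)<6: print(robot.hand_in())
E
```

```text
[np.float64(0.4469135802469136), np.float64(0.4397530864197531), np.float64(0.44950617283950617), np.float64(0.44376543209876546), np.float64(0.43555555555555553)]
the job is handed in; nothing more can be done
None
```

I swung the bail upright with the pail still on the bench, hung the pail on the fork (level and still in the last images), clear of the beaker, timer and vial, and handed the job in at about 19 s; no verdict was returned.

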